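Zero the slide reader with the reference slide

ROBOT

A 6-joint arm with a two-finger parallel gripper is mounted at the origin on the work surface. World frame = base frame: x ahead of the robot, y to its left, z up, the work surface at z = 0. Lengths are in m, angles in rad, forces in N, time in s.
With the tool pointing down it reaches from about 0.35 to 0.8 m from the base axis. Payload 7.3 kg.
Tool frame: the origin (TCP) lies between the finger pads; the fingertips stand 25 mm ahead of it and the grasp point (between the pads) lies 6 mm ahead of it (r.tip_extent is the distance from the TCP to the fingertips, in m); z points along the fingers, y is the line along which they close (so a half turn about z gives the same grasp; the last joint's range is limited). The gripper opens to 85 mm and grips with 20 to 120 N. Pads are 22 mm wide; open, the fingers measure 114 mm over their backs; the gripper's body (76 mm by 85 mm) begins 54 mm behind the grasp point. The pads swing forward as they close: fully open they stand 13 mm farther back than shut.
Start: joints at [-1.281, 0.342, 1.524, -0, 1.275, -0.146], TCP at [0.222, -0.476, 0.256] pointing down, gripper open.
Joint ranges: [-2.53, 2.53], [-0.77, 2.02], [0.04, 2.7], [-1, 4.14], [0.28, 2.66], [-3.11, 3.11]. Speed limits (rad/s): [2.57, 2.57, 3.14, 3.14, 3.14, 3.14].

INTERFACE

Orientations are given as a unit quaternion [x, y, z, w].
In Python, from workcell import r, command_gripper, optics gives the robot as it stands. The module is installed in compiled form; this text tells all that it offers. Calls block until the motion is done:
- r.reach(position, orientation): joint-space move of the TCP to a pose.
- r.move_straight(position, orientation=None, speed=0.15, max_force=None): straight line of the TCP; orientation=None keeps the orientation; speed is the mean speed in m/s. With max_force (N) it stops when the force on the tool has changed by that much, and returns True; else False.
- r.movej(angles): joint-space move.
- command_gripper(opening, force=None): finger opening in m; force is the grip in N (None keeps the last); returns when the fingers have stopped.
- r.hold(seconds).
- r.solve_ik(position, orientation): joint angles nearest the present ones, or None.
- r.read_state(): the state.
- optics.get_image(name): name is "side" or "top" or "wrist"; returns (picture, depth): 420x560x3 uint8, red, green, blue; 420x560 float32, m along the optical axis (not along the pixel's ray), 0 where there is no reading.
- optics.camera_model(name): a dict with "K" (3x3 intrinsics, pixels), "k1" (the pictures are not rectified: a ray, as slopes to the right and down, at radius r is drawn at 1 + k1 r^2 times it, then the intrinsics apply), "R" (3x3) and "t" (3): a world point X has camera coordinates R X + t; the wrist camera has in their place "tool_from_camera" (4x4, takes a point from camera to tool coordinates, whose origin is the TCP and whose axes are the flange's). Camera axes: x right, y down, z forward; pixel columns grow to the right and rows downward; lengths in m; the calibration is good to about 2 mm. A picture is of the moment at which its call begins: read the wrist's pose just before it. camera_model takes no time and is no camera call.
A pose or a line that the arm cannot do raises r.PlanningError and nothing moves.
- r.finish_job(): hands the job in; it is judged then, once.
The state is a dict: "time_s": time; "joint_positions": joint angles; "dq": joint speeds; "tau": joint torques, N m; "eef_pos": TCP position; "eef_rot": TCP orientation; "contact_force": force on the tool from outside, world axes, zero at the start; "torque": the same for the moment, N m; "grip_width": finger opening in m; "grip_force": force on a finger pad.
Only numpy, scipy, OpenCV 4.12 (cv2) and the standard library are available. Lean on these libraries where they do the work, as an engineer would, in place of code of your own. Each camera call takes 0.05 s, during which the arm holds its last target. There are 200 camera calls.

TASK

Zero the slide reader: press the green, then the yellow, then the blue key fully down, one at a time, without pressing the red one. Then pick up the white reference slide by its orange grip, tilt it to match the reader's sloped black face, centre it squarely between the yellow corner marks and push it flush against the face so that the face gives about 5 mm on its spring; finish while still holding it there in the gripper, pushed in and still. Leave the rack, the bottle and the pot alone.

Things in the scene. Friction and masses are not known exactly. Their poses are not given: they have to be found in the camera images.
- green (a joint): the green spring key of the keypad: round cap 28 mm across, pressed straight down. Value 0 = up, 0.006 m = fully down (takes about 5 N); it counts as pressed from 0.004 and springs back when let go. Which key sits where on the keypad varies
- green_top (a point): centre of the top of the green key's cap when up (about 34 mm above the table); neighbouring keys are 54 mm away; z up
- yellow (a joint): the yellow spring key of the keypad: round cap 28 mm across, pressed straight down. Value 0 = up, 0.006 m = fully down (takes about 5 N); it counts as pressed from 0.004 and springs back when let go. Which key sits where on the keypad varies
- yellow_top (a point): centre of the top of the yellow key's cap when up (about 34 mm above the table); neighbouring keys are 54 mm away; z up
- blue (a joint): the blue spring key of the keypad: round cap 28 mm across, pressed straight down. Value 0 = up, 0.006 m = fully down (takes about 5 N); it counts as pressed from 0.004 and springs back when let go. Which key sits where on the keypad varies
- blue_top (a point): centre of the top of the blue key's cap when up (about 34 mm above the table); neighbouring keys are 54 mm away; z up
- red (a joint): the red spring key of the keypad: round cap 28 mm across, pressed straight down. Value 0 = up, 0.006 m = fully down (takes about 5 N); it counts as pressed from 0.004 and springs back when let go. Which key sits where on the keypad varies
- red_top (a point): centre of the top of the red key's cap when up (about 34 mm above the table); neighbouring keys are 54 mm away; z up
- slide_grip (a point): centre of the reference slide's upright orange grip tab, 25 mm above the slide's underside. The tab is 30 mm long (x), 14 mm thick (y), from 6 to 44 mm above the underside. z points out of the slide's back along the tab; y crosses the tab's thickness, the direction to pinch. About 80 g
- slide_face (a point): centre of the reference slide's flat underside, the face that goes against the reader; same axes as slide_grip
- slide: the whole reference slide: rigid white plate 60 (x) x 50 (y) x 6 mm with the tab in the middle of its back; origin at the centre of its underside. It starts flat on a rubber pad 4 mm thick on the table
- head: the reader's tilting head with its sprung face, on a very stiff hinge between two white cheeks; the slope differs each time (about 17 to 34 degrees, face looking up and towards the robot) and does not give under hand forces. Origin on the hinge axis, 110 mm above the table; z is the face's outward normal
- window (a point): centre of the outer surface of the reader's sloped black face (90 mm up the slope x 80 mm wide), at its round blue-rimmed window; yellow corner marks outline where the slide goes. z is the outward normal, x points up the slope (away from the robot), y along the level width. It moves in with the face
- face (a joint): how far the black face is pushed in along its normal against its spring, m: 0 = out, 0.010 = at its stop; 1.5 N per mm, so 5 mm is about 7.5 N
- rack_mid (a point): blue rack with capped tubes, 60 x 150 mm, 88 mm tall, loose; point in its middle 40 mm up. Leave alone
- reagent_mid (a point): amber reagent bottle, 52 mm across, 110 mm tall, loose; point 55 mm up. Leave alone
- cup_mid (a point): small specimen pot with an orange lid, 50 mm across, 50 mm tall, loose; point 25 mm up. Leave alone
There are look-alikes about, which are no part of the job. Of the things shaped like the slide, the white one is meant. Of the things that look like the part that bears head, the smaller one is meant.

How it is judged:
By the outcome, as a careful person would: the job done as asked, in the order asked, and still so for the second after the job is handed in, while the arm keeps its last pose, push and grip.
It also fails if it takes over 58 s, if anything falls off the work surface, if the arm or the gripper's body presses on something with over 40 N, if the wrist force passes 120 N, or if a joint passes its speed limit or range.

## Working session

There is one attempt and no reset: what is moved stays moved. The work goes in short steps, each a Python script; the robot and the scene stay as the last script left them, time stands still between calls to the robot, and variables do not carry over. Pictures are saved under pics/ and viewed, at most 10 in all, crops included, and the job is handed in when it is done.

```bash
mkdir -p pics
cat > h.py <<'E'
import numpy as np, cv2
from scipy.spatial.transform import Rotation as Rot
from workcell import r, command_gripper, optics
def grab(name, fn=None):
    s=r.read_state(); im,d=optics.get_image(name); m=optics.camera_model(name)
    if name=="wrist":
        T=np.eye(4);T[:3,:3]=Rot.from_quat(s["eef_rot"]).as_matrix();T[:3,3]=s["eef_pos"]
        W=T@np.array(m["tool_from_camera"])
    else:
        R=np.array(m["R"]);W=np.eye(4);W[:3,:3]=R.T;W[:3,3]=-R.T@np.array(m["t"])
    c=dict(K=np.array(m["K"]),k1=m["k1"],W=W,im=im,d=d)
    if fn: cv2.imwrite("pics/"+fn+".png",im[:,:,::-1]); np.savez("pics/"+fn+".npz",**c)
    return c
def load(fn): return dict(np.load("pics/"+fn+".npz"))
def slopes(c,px):
    px=np.atleast_2d(np.array(px,float))
    return cv2.undistortPoints(px[:,None],c["K"],np.array([float(c["k1"]),0,0,0]))[:,0]
def rays(c,px):
    s=slopes(c,px); v=np.c_[s,np.ones(len(s))]
    return c["W"][:3,3], v@c["W"][:3,:3].T   # direction scaled per depth
def onplane(c,px,z):
    o,v=rays(c,px); return o+v*((z-o[2])/v[:,2])[:,None]
def cloud(c,mask):
    ys,xs=np.nonzero(mask&(c["d"]>0)); px=np.c_[xs,ys]
    o,v=rays(c,px); return px,o+v*c["d"][ys,xs][:,None]
def tri(c1,p1,c2,p2):
    o1,v1=rays(c1,p1);o2,v2=rays(c2,p2);v1,v2=v1[0],v2[0]
    A=np.c_[v1,-v2];t=np.linalg.lstsq(A,o2-o1,rcond=None)[0]
    a,b=o1+v1*t[0],o2+v2*t[1]; return (a+b)/2,np.linalg.norm(a-b)
E
python3 - <<'E'
from h import *
a=grab("top","top0");b=grab("side","side0");w=grab("wrist","wr0")
for c in(a,b,w):print(c["W"].round(3).tolist(),c["K"].round(1).tolist(),c["k1"])
print(r.tip_extent,r.read_state()["time_s"],r.read_state()["eef_rot"])
E
```

```text
[[-0.011, -0.986, 0.168, 0.315], [-1.0, 0.007, -0.021, 0.037], [0.019, -0.168, -0.986, 1.043], [0.0, 0.0, 0.0, 1.0]] [[417.8, 0.0, 288.9], [0.0, 417.8, 207.9], [0.0, 0.0, 1.0]] -0.015604120048122658
[[-0.674, -0.57, 0.471, -0.025], [-0.739, 0.521, -0.427, 0.49], [-0.002, -0.636, -0.772, 0.976], [0.0, 0.0, 0.0, 1.0]] [[440.6, 0.0, 282.2], [0.0, 440.6, 211.3], [0.0, 0.0, 1.0]] -0.09448340480492018
[[0.421, -0.871, -0.252, 0.284], [-0.907, -0.405, -0.117, -0.447], [-0.0, 0.278, -0.961, 0.373], [0.0, 0.0, 0.0, 1.0]] [[329.8, 0.0, 283.7], [0.0, 329.8, 206.0], [0.0, 0.0, 1.0]] -0.016435416054900804
0.025 0.15 [ 9.76353950e-01  2.16177415e-01 -4.02744167e-05 -5.36567455e-04]
```

View pics/top0.png

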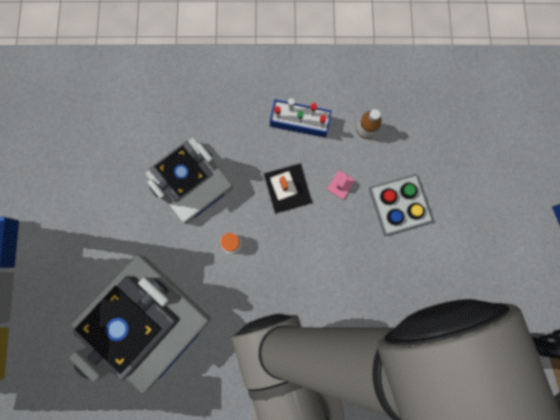

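View pics/side0.png

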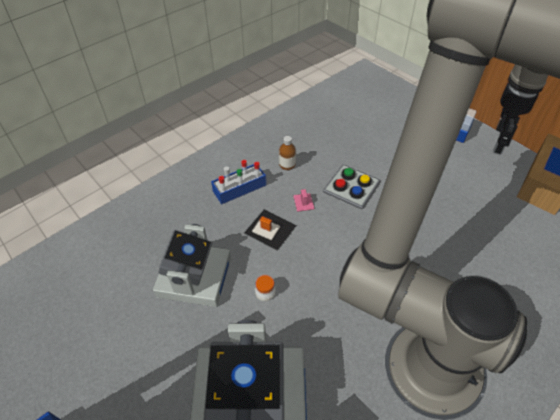

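Top view: the white slide with the orange tab is at (284,184), and its pink look-alike is at (342,185). The small reader's window is at (181,172), and the large decoy's is at (117,329). The keys are red (389,197), green (410,190), blue (396,217) and yellow (417,211). The pot is at (230,242), the rack at (300,117) and the bottle at (371,122).
Side view: slide tab (266,224), pink look-alike (304,201), small reader window (188,249), large one (243,376), keys around (352,184).
I choose the white slide and the small reader, and will check both in a crop.

```bash
cat > m1.py <<'E'
from h import *
a=load("top0");b=load("side0")
def cen(c,box,f):
    x0,y0,x1,y1=box; h=cv2.cvtColor(c["im"],cv2.COLOR_RGB2HSV).astype(int)
    m=np.zeros(h.shape[:2],bool); m[y0:y1,x0:x1]=f(h[...,0],h[...,1],h[...,2])[y0:y1,x0:x1]
    n,l,st,ce=cv2.connectedComponentsWithStats(m.astype(np.uint8)); i=1+np.argmax(st[1:,4]); return ce[i],l==i
col=dict(red=lambda h,s,v:((h<8)|(h>172))&(s>150)&(v>60),green=lambda h,s,v:(h>45)&(h<85)&(s>110)&(v>40),
 blue=lambda h,s,v:(h>100)&(h<125)&(s>130)&(v>50),yellow=lambda h,s,v:(h>20)&(h<34)&(s>130)&(v>80),
 orange=lambda h,s,v:(h<20)&(s>130)&(v>100))
if __name__=="__main__":
    for k in("red","green","blue","yellow"):
        p,_=cen(a,(370,175,435,235),col[k]);q,_=cen(b,(320,160,385,210),col[k])
        X,e=tri(a,p,b,q);print(k,p.round(1),q.round(1),X.round(4),round(e,4),onplane(a,p,.034)[0].round(4))
    for nm,bx,by,k in(("tab",(265,165,310,210),(245,210,295,245),"orange"),("win",(165,155,200,190),(175,235,202,262),"blue"),("pot",(215,230,245,255),(250,270,280,300),"orange")):
        p,m=cen(a,bx,col[k]);q,m2=cen(b,by,col[k]);X,e=tri(a,p,b,q);print(nm,p.round(1),q.round(1),X.round(4),round(e,4))
    # black face from depth, both cameras
    for c,bx,nm in((a,(150,140,215,205),"top"),(b,(165,225,212,272),"side")):
        g=c["im"].max(2); m=np.zeros(g.shape,bool);x0,y0,x1,y1=bx;m[y0:y1,x0:x1]=g[y0:y1,x0:x1]<60
        px,P=cloud(c,m); 
        med=np.median(P,0); P=P[np.linalg.norm(P-med,axis=1)<.06]
        for _ in range(3):
            o=P.mean(0);n=np.linalg.svd(P-o,full_matrices=False)[2][2];n*=np.sign(n[2]);P=P[abs((P-o)@n)<.004]
        print(nm,"face",len(P),o.round(4),n.round(4),"tilt",np.degrees(np.arccos(n[2])).round(2),"az",np.degrees(np.arctan2(n[1],n[0])).round(1))
    t=cv2.resize(a["im"][130:250,140:440],(800,320),interpolation=2);s=cv2.resize(b["im"][150:310,140:400],(455,280),interpolation=2)
    o=np.zeros((600,800,3),np.uint8);o[:320]=t;o[320:,:455]=s;cv2.imwrite("pics/crop1.png",o[:,:,::-1])
E
python3 m1.py
```

```text
red [389.1 195.5] [340.1 182.9] [ 0.5179 -0.2341  0.0285] 0.0009 [ 0.5165 -0.2329  0.034 ]
green [409.1 189.8] [348.3 171.7] [ 0.5316 -0.2847  0.0308] 0.0005 [ 0.5307 -0.2839  0.034 ]
blue [395.9 216.1] [356.4 190.3] [ 0.4662 -0.2486  0.0275] 0.0012 [ 0.4647 -0.2471  0.034 ]
yellow [416.3 210.1] [364.3 178.7] [ 0.4806 -0.3     0.0289] 0.001 [ 0.4794 -0.2986  0.034 ]
tab [283.6 182.9] [265.3 222.7] [0.5509 0.0285 0.0335] 0.0017
win [180.5 171. ] [187.8 248.5] [0.5568 0.2601 0.1297] 0.0005
pot [229.6 241.6] [264.5 283.6] [0.405  0.1582 0.0442] 0.0002
top face 976 [0.5586 0.2625 0.1287] [-0.2574 -0.2149  0.9421] tilt 19.6 az -140.1
side face 895 [0.5554 0.2619 0.1281] [-0.2465 -0.1872  0.9509] tilt 18.03 az -142.8
```

View pics/crop1.png

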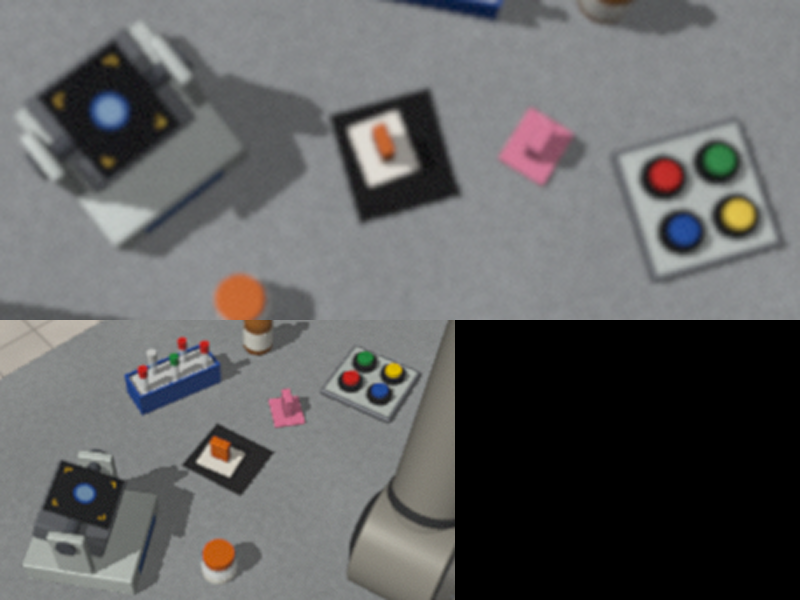

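The crop confirms the white plate with the orange tab, the small grey reader with the black face, and the key layout. Next I go above the keypad and take one close look.

```bash
cat >> h.py <<'E'
def down(yaw): return np.array([np.cos(np.radians(yaw)/2),np.sin(np.radians(yaw)/2),0,0])
E
python3 - <<'E'
from h import *
from m1 import cen,col
command_gripper(0.0,40)
q=down(15)
r.reach([0.47,-0.28,0.16],q)
c=grab("wrist","wr1")
for k in("red","green","blue","yellow"):
    p,m=cen(c,(0,0,560,420),col[k]);P=cloud(c,m)[1];print(k,p.round(1),m.sum(),onplane(c,p,.034)[0].round(4),np.median(P[:,2]).round(4))
print(r.read_state()["time_s"],r.read_state()["eef_pos"],r.read_state()["grip_width"])
E
```

```text
red [239.5 125.3] 1177 [ 0.5185 -0.2355  0.034 ] 0.0338
green [313.4 124.4] 1174 [ 0.5328 -0.2868  0.034 ] 0.0339
blue [242.9 196.4] 1045 [ 0.4676 -0.2498  0.034 ] 0.0336
yellow [312.2 195.8] 1055 [ 0.4817 -0.3008  0.034 ] 0.0337
2.2167 [ 0.46965566 -0.2811879   0.16047123] 8.020975899541595e-05
```

View pics/wr1.png

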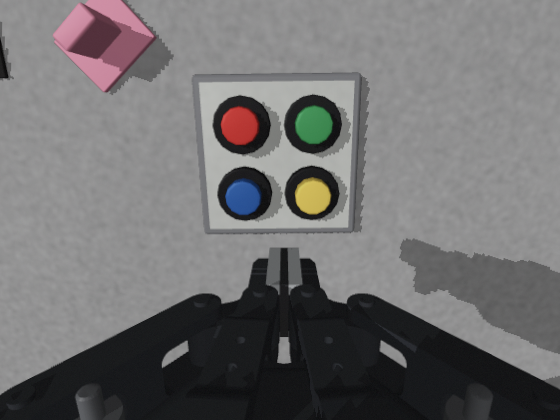

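The wrist view shows all four keys clearly: red (240,125), green (313,124), blue (243,196) and yellow (312,196). The tops measure z=0.034. Now I press them in order.

Run:
```python
from h import *
K=dict(green=[.5325,-.2863],yellow=[.4815,-.3005],blue=[.4672,-.2495])
q=down(15)
for k,(x,y) in K.items():
    r.move_straight([x,y,.085],q,speed=.15)
    s0=r.read_state(); hit=r.move_straight([x,y,.0505],q,speed=.035,max_force=12)
    r.hold(.2); s=r.read_state();print(k,hit,s["eef_pos"].round(4),(s["contact_force"]-s0["contact_force"]).round(2))
    if k=="green": im=grab("wrist","press_g")
    r.move_straight([x,y,.085],q,speed=.12)
print(r.read_state()["time_s"])
```

```text
green True [ 0.5323 -0.2862  0.053 ] [-0.53 -0.32  5.54]
yellow True [ 0.4814 -0.3003  0.053 ] [-1.    0.26  6.23]
blue True [ 0.467  -0.2495  0.053 ] [-1.91  0.89  8.22]
8.5417
```

```bash
cat > m2.py <<'E'
from h import *
from m1 import cen,col
def slide(c):
    p,m=cen(c,(0,0,560,330),col["orange"])
    px,P=cloud(c,m); zt=np.percentile(P[:,2],95); T=P[P[:,2]>zt-.003]
    rt=cv2.minAreaRect((T[:,:2]*1000).astype(np.float32)); print("tab",p.round(1),"ztop",zt.round(4),rt)
    h=cv2.cvtColor(c["im"],cv2.COLOR_RGB2HSV); w=((h[...,1]<60)&(h[...,2]>130))
    near=cv2.dilate(m.astype(np.uint8),np.ones((61,61)))>0
    px,P=cloud(c,w); ok=(np.linalg.norm(P[:,:2]-rt[0]/np.array(1000.),axis=1)<.06)&(P[:,2]<.03)&(P[:,2]>.006)
    P=P[ok]; z=np.median(P[:,2]); P=P[abs(P[:,2]-z)<.003]
    print("plate z",z.round(4),len(P),cv2.minAreaRect((P[:,:2]*1000).astype(np.float32)))
E
python3 - <<'E'
from h import *
import m2
s=r.read_state();p=s["eef_pos"];r.move_straight([p[0],p[1],.13],speed=.25)
q=down(15)
r.reach([.491,.012,.15],q)
c=grab("wrist","wr2");m2.slide(c)
r.reach([.521,.042,.18],q)
c=grab("wrist","wr3");m2.slide(c)
print(r.read_state()["time_s"])
E
```

```text
tab [ 61.8 269.6] ztop 0.0509 ((405.36077880859375, 157.16244506835938), (43.80470275878906, 43.17030715942383), 8.100237846374512)
plate z 0.0222 502 ((413.64630126953125, 151.12588500976562), (47.4525260925293, 29.756149291992188), 51.610862731933594)
tab [117.2 293.1] ztop 0.0508 ((405.086669921875, 157.5596923828125), (44.39732360839844, 42.948829650878906), 34.89404296875)
plate z 0.0219 372 ((413.6059875488281, 153.7606658935547), (48.5294189453125, 30.571256637573242), 64.71424102783203)
10.325
```

View pics/wr2.png

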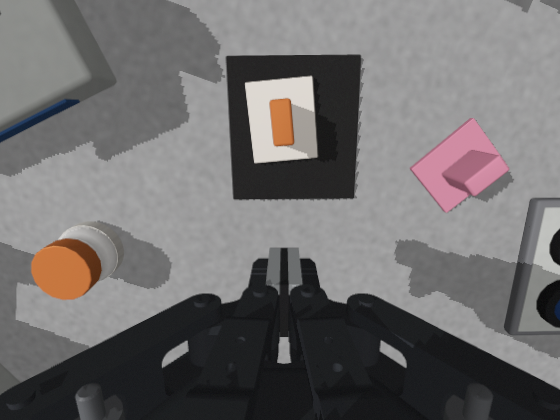

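Wrist view: the white plate spans about (246..317, 77..163) with its tab at (282,122). My mask caught the pot at (68,268) instead, so I restrict it to the slide's region.

Run:
```python
from h import *
from m1 import cen,col
C=[load("wr2"),load("wr3")]; res=[]
for c in C:
    pr=None
    o=np.array([.551,.0285,.05]); W=c["W"]; v=W[:3,:3].T@(o-W[:3,3]); u=(c["K"]@(v/v[2]))[:2].astype(int)
    b=(u[0]-50,max(u[1]-60,0),u[0]+50,u[1]+60)
    p,m=cen(c,b,col["orange"]); P=cloud(c,m)[1]; zt=np.percentile(P[:,2],90)
    sel=abs(P[:,2]-zt)<.003
    print("tab",p.round(1),zt.round(4),cv2.minAreaRect((P[sel][:,:2]*1000).astype(np.float32)))
    h=cv2.cvtColor(c["im"],cv2.COLOR_RGB2HSV); w=(h[...,1]<60)&(h[...,2]>60)  # includes shadowed plate
    w=(h[...,2]>185)&(h[...,1]<70); M=np.zeros(w.shape,np.uint8);M[b[1]:b[3],b[0]:b[2]]=w[b[1]:b[3],b[0]:b[2]]
    n,l,st,ce=cv2.connectedComponentsWithStats(M);i=1+np.argmax(st[1:,4]);P=cloud(c,l==i)[1]
    z=np.median(P[:,2]);cn=cv2.findContours((l==i).astype(np.uint8),0,1)[0][0][:,0]
    G=onplane(c,cn,z)[:,:2]
    print("plate",z.round(4),st[i],cv2.minAreaRect((G*1000).astype(np.float32)))
```

```text
tab [281.7 121.8] 0.0489 ((550.2476196289062, 27.928783416748047), (29.061723709106445, 13.184547424316406), 20.253585815429688)
plate 0.0101 [ 245   77   69   86 3221] ((550.1814575195312, 28.197288513183594), (58.991973876953125, 49.18914031982422), 20.14370346069336)
tab [308.  169.4] 0.0487 ((550.4349365234375, 28.484325408935547), (30.10457420349121, 13.682626724243164), 19.671775817871094)
plate 0.01 [ 275  128   58   72 2332] ((549.8522338867188, 28.316028594970703), (59.1062126159668, 49.16749572753906), 20.230859756469727)
```

Slide fixed: centre (0.550,0.028), yaw 20.1°, tab top at z 0.0485. Now a close, roughly square-on look at the reader before grasping.

```bash
cat >> h.py <<'E'
def frame(tilt,az):  # face frame: z normal, x up the slope; az = horizontal heading of upslope (deg)
    t,a=np.radians([tilt,az]); n=np.array([-np.sin(t)*np.cos(a),-np.sin(t)*np.sin(a),np.cos(t)])
    x=np.array([np.cos(t)*np.cos(a),np.cos(t)*np.sin(a),np.sin(t)]); return np.c_[x,np.cross(n,x),n]
def toolq(F): return Rot.from_matrix(np.c_[F[:,0],-F[:,1],-F[:,2]]).as_quat()
E
cat > m3.py <<'E'
from h import *
from m1 import col
def face(c,W0=np.array([.557,.261,.13])):
    g=c["im"].max(2); px,P=cloud(c,g<75); 
    P=P[(np.linalg.norm(P-W0,axis=1)<.065)&(P[:,2]>.09)]
    for t in(.006,.003,.002,.002):
        o=P.mean(0);n=np.linalg.svd(P-o,full_matrices=False)[2][2];n*=np.sign(n[2]);P=P[abs((P-o)@n)<t]
    h=cv2.cvtColor(c["im"],cv2.COLOR_RGB2HSV).astype(int);m=col["yellow"](h[...,0],h[...,1],h[...,2])|((h[...,0]>15)&(h[...,0]<34)&(h[...,1]>100)&(h[...,2]>70))
    px,Q=cloud(c,m); ok=(abs((Q-o)@n)<.006)&(np.linalg.norm(Q-o,axis=1)<.06);px=px[ok]
    o_,v=rays(c,px); Q=o_+v*(((o-o_)@n)/(v@n))[:,None]
    az=np.degrees(np.arctan2(-n[1],-n[0]));F=frame(np.degrees(np.arccos(n[2])),az);L=((Q-Q.mean(0))@F)[:,:2]
    rt=cv2.minAreaRect((L*1000).astype(np.float32)); ctr=Q.mean(0)+F[:,:2]@(np.array(rt[0])/1000)
    mb=col["blue"](h[...,0],h[...,1],h[...,2]);px,B=cloud(c,mb);ok=np.linalg.norm(B-o,axis=1)<.03;bp=px[ok].mean(0)
    oo,v=rays(c,bp);bw=(oo+v*(((o-oo)@n)/(v@n))[:,None])[0]
    print("tilt",np.degrees(np.arccos(n[2])).round(2),"az",az.round(2),"N",len(P),len(Q),"rect",rt,"ctr",ctr.round(4),"blue",bw.round(4),bp.round(1))
    return ctr,n,rt
if __name__=="__main__":
    s=r.read_state();
    F=frame(19,40);q=toolq(F);Wn=np.array([.557,.261,.13])
    for k,(b,h) in enumerate(((.055,.13),(.06,.16))):
        p=Wn+F[:,2]*h-F[:,0]*b
        r.reach(p,q); r.hold(.1); c=grab("wrist",f"rd{k}");face(c)
    print(r.read_state()["time_s"])
E
python3 m3.py
```

```text
tilt 18.46 az 38.31 N 11560 342 rect ((-3.035625457763672, -0.6326560974121094), (71.037841796875, 60.497825622558594), 0.18235860764980316) ctr [0.5565 0.259  0.1285] blue [0.5565 0.2594 0.1286] [283.1 131.6]
tilt 18.48 az 38.23 N 9346 284 rect ((-3.1111412048339844, -2.3178348541259766), (71.3292465209961, 60.78511428833008), 0.2136877179145813) ctr [0.5563 0.2592 0.1285] blue [0.5565 0.2592 0.1286] [284.2 123.8]
11.6
```

View pics/rd0.png

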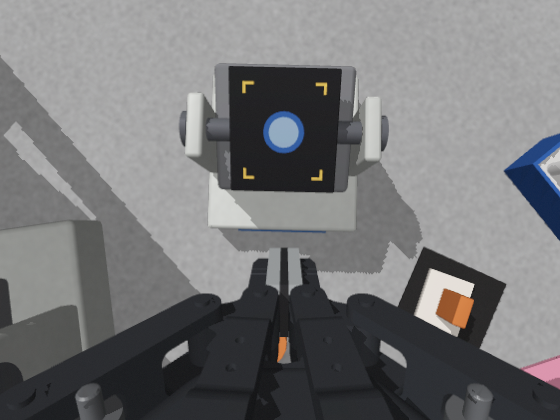

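Square-on view: face with marks at (248,87), (321,88), (318,175) and (248,174), window at (283,131), cheeks at (197,137) and (372,128). Two looks agree: tilt 18.5°, heading 38.3°, centre (0.5564,0.2591,0.1285), and the marks are longest up the slope. So the slide's x axis goes up the slope. Now I grasp.

Run:
```python
from h import *
q=down(20.1);x,y=.5502,.0282
r.reach([x,y,.12],q)
command_gripper(.045,50)
r.move_straight([x,y,.040],q,speed=.08,max_force=8)
s=r.read_state();print(s["eef_pos"],s["contact_force"].round(2))
command_gripper(0.0,60)
s=r.read_state();print(s["eef_pos"],s["grip_width"],s["grip_force"])
r.move_straight([x,y,.16],q,speed=.12)
F=frame(18.47,38.3);W=np.array([.5564,.2591,.1285])
r.reach(W+F[:,2]*.10,toolq(F)); r.hold(.3)
c=grab("wrist","held");s=r.read_state();print(s["eef_pos"]-(W+F[:,2]*.10),(Rot.from_quat(toolq(F)).inv()*Rot.from_quat(s["eef_rot"])).magnitude(),s["contact_force"].round(2),s["time_s"],s["grip_width"])
grab("side","held_s")
```

```text
[0.55059684 0.02815607 0.04050972] [-1.    0.07  0.21]
[0.55060787 0.02814329 0.04058622] 0.013474068096433938 58.90336275100708
[ 0.00032618 -0.00068536 -0.00035785] 0.0014151751080073805 [ 0.83 -0.09 -1.09] 16.9417 0.013455486939680518
```

View pics/held.png

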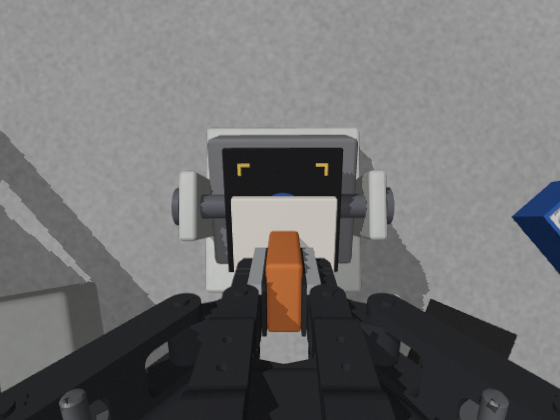

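The slide is held square, with its plate at (232..337, 197..) and the upper marks visible at (243,168) and (322,168). I measure the held plate in the tool frame, then approach and push.

```bash
cat > m4.py <<'E'
from h import *
def plate(c,T):  # T: tool pose 4x4; held plate in tool coordinates
    h=cv2.cvtColor(c["im"],cv2.COLOR_RGB2HSV); px,P=cloud(c,(h[...,2]>150)&(h[...,1]<60))
    L=(P-T[:3,3])@T[:3,:3]; ok=(abs(L[:,2]-.031)<.008)&(abs(L[:,1])<.04)&(abs(L[:,0])<.045);L=L[ok]
    o=L.mean(0);n=np.linalg.svd(L-o,full_matrices=False)[2][2];n*=-np.sign(n[2])
    print("plate n tool",n.round(4),"z",o[2].round(4),"x",np.percentile(L[:,0],[0,99.5]).round(4),"y",np.percentile(L[:,1],[.5,99.5]).round(4),len(L))
E
python3 - <<'E'
from m4 import *
c=load("held");F=frame(18.47,38.3);W=np.array([.5564,.2591,.1285]);s=r.read_state()
T=np.eye(4);T[:3,:3]=Rot.from_quat(s["eef_rot"]).as_matrix();T[:3,3]=s["eef_pos"];plate(c,T)
q=toolq(F);d=.0366
r.move_straight(W+F[:,2]*(d+.008),q,speed=.06);r.hold(.2)
s0=r.read_state();c=grab("wrist","near")
e=F.T@(s0["eef_pos"]-W);print("tcp in face",e.round(4))
# upper marks seen
import m3
h=cv2.cvtColor(c["im"],cv2.COLOR_RGB2HSV).astype(int);m=(h[...,0]>15)&(h[...,0]<34)&(h[...,1]>100)&(h[...,2]>70)
px,_=cloud(c,m);o,v=rays(c,px);n=F[:,2];Q=o+v*(((W-o)@n)/(v@n))[:,None];L=(Q-W)@F;L=L[(abs(L[:,0])<.045)&(abs(L[:,1])<.04)]
print("marks",len(L),L.min(0).round(4),L.max(0).round(4))
w=(h[...,2]>150)&(h[...,1]<60);px,_=cloud(c,w);o,v=rays(c,px);O=W+n*.014;Q=o+v*(((O-o)@n)/(v@n))[:,None];L=(Q-W)@F;L=L[(abs(L[:,0])<.04)&(abs(L[:,1])<.032)]
print("plate",len(L),L[:,0].max().round(4),np.percentile(L[:,1],[.5,99.5]).round(4))
print(s0["contact_force"].round(2),s0["time_s"])
E
```

```text
plate n tool [ 0.0127 -0.001  -0.9999] z 0.0303 x [-0.0086  0.0299] y [-0.0246  0.0245] 5222
tcp in face [ 0.0002 -0.0001  0.045 ]
marks 292 [ 0.0267 -0.0301 -0.    ] [0.0351 0.0305 0.    ]
plate 5323 0.0304 [-0.0243  0.025 ]
[ 0.31  0.31 -0.34] 18.2667
```

View pics/near.png

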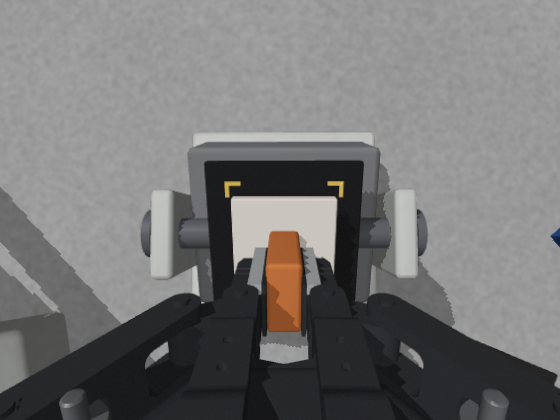

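The slide is centred: about 5 mm of margin to the marks at the top and on both sides. Now I push and watch the force.

Run:
```python
from h import *
F=frame(18.47,38.3);W=np.array([.5564,.2591,.1285]);q=toolq(F);d=.0366;n=F[:,2]
r.hold(.3);s0=r.read_state()
for g in(.002,.001,0,-.001,-.002,-.003,-.004,-.005):
    hit=r.move_straight(W+n*(d+g),q,speed=.02,max_force=14);r.hold(.2)
    s=r.read_state();f=F.T@(s["contact_force"]-s0["contact_force"]);tq=F.T@(s["torque"]-s0["torque"])
    print(g,hit,(F.T@(s["eef_pos"]-W)).round(4),"f",f.round(2),"tq",tq.round(3))
    if f[2]>7.2: break
print(s["time_s"],s["grip_width"])
```

```text
0.002 False [ 0.0001 -0.      0.0387] f [-0.06  0.84  0.68] tq [ 0.051 -0.012 -0.013]
0.001 False [ 0.     -0.      0.0376] f [-0.39  0.86 -0.58] tq [0.004 0.075 0.006]
0 False [ 0.     -0.      0.0366] f [-0.84  0.66  0.18] tq [-0.03  -0.069 -0.02 ]
-0.001 False [ 0.0001 -0.      0.0357] f [-0.58  0.47  1.4 ] tq [-0.032 -0.025  0.058]
-0.002 False [ 0.0001 -0.      0.0347] f [-0.49  1.11  2.65] tq [0.008 0.041 0.079]
-0.003 False [ 0.0001 -0.0001  0.0337] f [0.27 0.83 3.28] tq [0.003 0.005 0.023]
-0.004 False [ 0.0001 -0.      0.0327] f [0.06 0.87 5.78] tq [0.008 0.016 0.033]
-0.005 False [ 0.0001 -0.      0.0317] f [-1.38  1.42  6.22] tq [-0.02   0.109  0.048]
22.4167 0.01311320748582371
```

Run:
```python
from m4 import *
F=frame(18.47,38.3);W=np.array([.5564,.2591,.1285])
fs=[]
for i in range(12):
    r.hold(.1);s=r.read_state();fs.append(F.T@s["contact_force"])
print("f",np.mean(fs,0).round(2),np.std(fs,0).round(2))
c=grab("wrist","pushed");T=np.eye(4);T[:3,:3]=Rot.from_quat(s["eef_rot"]).as_matrix();T[:3,3]=s["eef_pos"];plate(c,T)
for nm in("near","pushed"):
    c=load(nm);px,P=cloud(c,c["im"].max(2)<60);L=(P-W)@F
    L=L[(L[:,0]>.031)&(L[:,0]<.043)&(abs(L[:,1])<.036)&(abs(L[:,2])<.012)];print(nm,"face z",np.median(L[:,2]).round(4),len(L))
    h=cv2.cvtColor(c["im"],cv2.COLOR_RGB2HSV);px,P=cloud(c,(h[...,2]>150)&(h[...,1]<60));L=(P-W)@F
    k=(L[:,0]>-.02)&(L[:,0]<.034)&(abs(L[:,1])<.03)&(L[:,2]>-.004)&(L[:,2]<.02);L=L[k]
    A=np.linalg.lstsq(np.c_[L[:,:2],np.ones(len(L))],L[:,2],rcond=None)[0];print(" plate-back plane slopes deg",np.degrees(A[:2]).round(2),"z0",A[2].round(4),"xmax",np.percentile(L[:,0],99.8).round(4),"y",np.percentile(L[:,1],[.5,99.5]).round(4))
print(s["time_s"])
```

```text
f [-0.32  0.02  6.03] [0.46 0.37 0.48]
plate n tool [ 0.0081 -0.0015 -1.    ] z 0.0301 x [-0.0078  0.03  ] y [-0.025   0.0241] 5214
near face z -0.0001 3107
 plate-back plane slopes deg [-0.57 -0.08] z0 0.015 xmax 0.0303 y [-0.0242  0.0249]
pushed face z -0.0044 3492
 plate-back plane slopes deg [-1.4 -0. ] z0 0.0021 xmax 0.0301 y [-0.0242  0.025 ]
23.6167
```

```bash
cat > m5.py <<'E'
from h import *
F=frame(18.47,38.3);W=np.array([.5564,.2591,.1285]);n=F[:,2]
def fit(P):
    for t in(.003,.0015,.001,.001):
        A=np.linalg.lstsq(np.c_[P[:,:2],np.ones(len(P))],P[:,2],rcond=None)[0];e=P[:,2]-np.c_[P[:,:2],np.ones(len(P))]@A;P=P[abs(e-np.median(e))<t]
    return np.degrees(A[:2]).round(2),A[2].round(4),len(P)
def rep(c,z):
    px,P=cloud(c,c["im"].max(2)<60);L=(P-W)@F
    k=(abs(L[:,0])<.043)&(abs(L[:,1])<.038)&((abs(L[:,1])>.026)|(L[:,0]>.032))&(L[:,0]>-.01)&(abs(L[:,2]-z)<.004);print(" face",fit(L[k]))
    h=cv2.cvtColor(c["im"],cv2.COLOR_RGB2HSV);px,P=cloud(c,(h[...,2]>150)&(h[...,1]<60));L=(P-W)@F
    k=(L[:,0]>-.01)&(L[:,0]<.029)&(abs(L[:,1])<.0235)&(abs(L[:,2]-z-.006)<.01);print(" plate",fit(L[k]))
def ft(N=12):
    f=[]
    for i in range(N): r.hold(.05);s=r.read_state();f.append(np.r_[F.T@s["contact_force"],F.T@s["torque"]])
    print("ft",np.mean(f,0).round(3));return s
E
python3 - <<'E'
from m5 import *
rep(load("near"),.0);rep(load("pushed"),-.0044)
r.move_straight(W+n*(.0366-.0058),toolq(F),speed=.02,max_force=10)
s=ft(16);rep(grab("wrist","pushed2"),-.005);print((F.T@(s["eef_pos"]-W)).round(4),s["time_s"])
E
```

```text
face (array([-0.09, -0.01]), np.float64(-0.0), 5377)
 plate (array([-0.08, -0.03]), np.float64(0.0149), 4023)
 face (array([-0.14, -0.02]), np.float64(-0.0043), 6375)
 plate (array([ 0.14, -0.07]), np.float64(0.0016), 4092)
ft [-0.818 -0.137  6.829  0.07   0.337  0.011]
 face (array([-0.07, -0.  ]), np.float64(-0.005), 6309)
 plate (array([-0.03, -0.06]), np.float64(0.001), 4046)
[ 0.0001 -0.      0.031 ] 24.7167
```

The face is pushed in 5.0 mm. The plate back sits exactly 6 mm above it, parallel within 0.1°, and the slide is centred and still. I hand it in.

Run:
```python
from h import *
r.hold(.3);s=r.read_state();print(abs(s["dq"]).max(),s["grip_force"],s["time_s"]);print(r.finish_job())
```

```text
0.001549206017058242 59.48352098464966 25.0667
the job is handed in; nothing more can be done
None
```

I pressed green, yellow and blue fully down in that order and kept clear of red. The white slide was handed in at 25.1 s, held still in the gripper, centred between the marks and flush, with the face pushed in about 5.0 mm.

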